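# Pin and clip the lever of the bench press

## Robot

A 6-joint arm with a two-finger parallel gripper is mounted at the origin on the work surface. World frame = base frame: x ahead of the robot, y to its left, z up, the work surface at z = 0. Lengths are in m, angles in rad, forces in N, time in s.
With the tool pointing down it reaches from about 0.4 to 0.825 m from the base axis. Payload 7 kg.
Tool frame: the origin (TCP) lies at the centre of the arm's flange, where the gripper is bolted on; the fingertips stand 178 mm ahead of it and the grasp point (between the pads) lies 159 mm ahead of it; z points along the fingers, y is the direction in which the jaws open and shut (so a half turn about z gives the same grasp; the last joint's range is limited). The gripper opens to 88 mm and grips with 3 to 60 N. Pads are 19 mm wide; open, the fingers measure 130 mm over their backs; the gripper's body (78 mm by 193 mm) begins 47 mm behind the grasp point.
Start: joints at [1.586, 0.359, 0.012, 0, -1.224, -0.288], TCP at [0.182, 0.65, 0.405] pointing down, gripper open.
Joint ranges: [-3.07, 3.07], [-1.43, 2.12], [-1.02, 1.25], [-3.03, 1.67], [-3.05, -0], [-3.03, 3.03]. Speed limits (rad/s): [2.39, 2.39, 3.01, 3.14, 3.14, 3.14].

## Interface

Orientations are given as [roll, pitch, yaw] about the fixed x, y, z axes, in that order (R = Rz(yaw) Ry(pitch) Rx(roll)).
In Python, from station import * gives the robot as it stands.
- The arm moves only by the tool send_rows, never from a script. Its argument "motion" is a list of rows, each an object with "offset": the shift along the tool's x, y, z in cm, a list of three; "turn": the turn about the tool's z in degrees. In form: [{"offset": [x, y, z], "turn": turn}, ...]. A call has 1 to 8 rows; each row is the pose to reach, as a shift and turn from the pose commanded when the call began, along the tool's axes at that moment; what a row does not reach only later rows make up. A row lasts 1/10 s, in which the tool goes at most 50 mm and 8.59 degrees, less where a joint would pass 70% of its speed; a pose out of reach is approached as far as the arm can. A call with a gripper value outside its range is refused whole. "hand" is the opening, from -1 (shut) to 1 (fully open), set as the call begins (left out, the last holds). The fingers move at their own pace and stop on an object; "squeeze" is the grip in N (left out, the last holds). Time passes only in rows, so rows that repeat a pose let the fingers close. It gives the time, the measured TCP pose, the force and the opening at its end, in the units of the state.
- get_state(): the state, without advancing time (a new reading comes with each control period).
- grab_frame(name): name is "scene" or "top"; returns a dict with "frame" (400x640x3 uint8, blue, green, red), "range_z" (400x640 float32, m along the optical axis (not along the pixel's ray), 0 where there is no reading), "vertical_fov" (degrees; the focal length in pixels is half the picture's height over the tangent of half this angle, whatever the lens; pixels are square), "cx", "cy" (the principal point, pixels), "k1" (the pictures are not rectified: a ray, as slopes to the right and down, at radius r is drawn at 1 + k1 r^2 times it, then the intrinsics apply), "cam_to_world" (4x4, takes a point from camera to world coordinates). Camera axes: x right, y up, looking along -z (the intrinsics and any distortion apply to the point x, -y, -z); pixel columns grow to the right and rows downward; lengths in m; the calibration is good to about 2 mm. A picture is of the moment at which its call begins.
- job_done(): hands the job in, once; it reports no verdict.
The state is a dict: "t": time; "q": joint angles; "qd": joint speeds; "joint_efforts": joint torques, N m; "eef_pos": TCP position; "ee_rot": TCP orientation; "force": force on the tool from outside, world axes, zero at the start; "moment": the same for the moment, N m; "width": finger opening in m.
Only numpy, scipy, OpenCV 4.12 (cv2) and the standard library are available. Lean on these libraries where they do the work, as an engineer would, in place of code of your own. Each camera call takes 0.05 s, during which the arm holds its last target. There are 200 camera calls.

## Task

The sample press has been washed and its lever stands in the fork again: push the pivot pin fully home, so that its head sits against the fork, then take the larger of the two R-clips from the white rack and push its straight leg through the cross-hole in the pin's free end until the bent leg has ridden over the pin and snapped round it. The hole is turned somewhat off the upright, so feel for it and press gently, the wire bends easily; let go of the clip and leave the small clip, the glassware and the bottle where they are.

Things in the scene. Friction and masses are not known exactly. Their poses are not given: they have to be found in the camera images.
- pin (a joint): the press's pivot pin, a steel clevis pin lying level through the top of the press's fork: metres it has been pushed in along its own x. Starts between 0 and 0.012; at 0.040 its head meets the fork, a hard stop: home. Slides stiffly (about 4 N, damped: push slowly)
- pin_head (a point): centre of the outer face of the pin's round head (32 mm across, 8 mm thick), 140 mm above the bench; moves with the pin. x is the pin's axis, pointing the way the pin is pushed; z is up. Room all round the head. The fork's cheeks are 44 mm wide and end 22 mm above the pin's axis; the lever runs off level to the -y side at the pin's height, 20 mm thick, between the cheeks
- pin_hole (a point): middle of the cross-hole, on the pin's axis, 61 mm along x from pin_head; moves with the pin; same axes. The pin is 20 mm thick, the hole 6.5 mm wide with sharp edges. The pin turns in its fork (about 3 N at its surface); its hole starts 19 to 29 degrees off upright, which these axes do NOT show: see or feel which way. Hidden till home, then 11 mm beyond the fork, with 13 mm more to the pin's end
- clip_eye (a point): centre of the eye (double coil) of the larger R-clip, the place to grasp: 23 mm across, 10 mm thick, flat faces looking along its y. z runs up along the straight leg to the eye, x from the straight leg to the bent leg. Clip: 5 mm steel wire, 106 mm long, 50 g. It stands eye up in a slot of the white rack (80 x 150 x 62 mm high), leaning a few degrees, eye 53 mm above the rack's top
- clip_tip (a point): end of the clip's straight leg, on its axis: cut flat, 5 mm thick; 94 mm below the eye's centre and 9 mm to its -x side. Axes as clip_eye. The straight leg reaches 14 mm beyond the bent leg, so it is through the hole before the bent leg meets the pin; once its end is caught in the hole's mouth, moving it across over the pin's axis turns the pin till the hole is upright
- clip_waist (a point): point on the straight leg's axis, 36 mm above clip_tip, in the middle of the round bend of the bent leg: with the clip home the pin lies in that bend and this point is at pin_hole. Axes as clip_eye. The bent leg may go on either side of the pin; the clip's y lies along the pin
- clip_leg (a joint): how far the sprung bent leg is levered away from the straight leg, rad, 0 at rest. It opens by about 0.06 rad as it rides over the pin, which takes a push of some 4 to 6 N on the clip, and springs back as it snaps round
- small_clip: the smaller R-clip (4 mm wire, 76 mm long), standing in the rack's other slot, 70 mm away; not needed. Origin at the end of its straight leg. Which slot holds which clip varies
- beaker: glass beaker, 60 mm across and 85 mm high; origin at the centre of its underside
- reagent: reagent bottle with blue cap, 72 mm across and 160 mm high; origin at the centre of its underside
- dish: low glass dish with two washers, 80 mm across and 14 mm high; origin at the centre of its underside
There are look-alikes about, which are no part of the job. What is shaped like the part that bears clip_eye but orange is not meant.

How it is judged:
On the way:
1. the pivot pin is pushed home, its head against the fork (within 1.5 mm) (value of joint pin above 0.0385 m), for 0.2 s.
At the end, for the whole second after the job is handed in: Pin home within 1.5 mm; the larger clip's straight leg through its cross-hole and the pin in the round of the bent leg (clip_waist within 3 mm of pin_hole), bent leg sprung back (under 0.02 rad), clip square across the pin within 0.2 rad, let go (value of joint pin above 0.0385 m and distance between clip_waist and pin_hole below 0.003 m and value of joint clip_leg below 0.02 rad and angle between the y axis of clip_waist and the x axis of pin_hole, either way round below 0.2 rad); the robot touches nothing.
It fails at once if the pin is pressed with more than 30 N, by the clip or by anything else (contact force between anything else and pin above 30 N).
It fails at once if the small clip is moved more than 20 mm (distance of small_clip from where it was at the start of the episode above 0.02 m).
It fails at once if the beaker, the bottle or the dish is moved more than 30 mm (distance of any of beaker, reagent, dish from where it was at the start of the episode above 0.03 m).
It also fails if it takes over 67 s, if anything falls off the work surface, if the arm or the gripper's body presses on something with over 40 N, if the wrist force passes 120 N, or if a joint passes its speed limit or range.

## Working session

There is one attempt and no reset: what is moved stays moved. The work goes in short steps, Python scripts to look and compute and a tool call to move; the robot and the scene stay as the last step left them, time stands still between calls to the robot, and variables do not carry over. Pictures are saved under pics/ and viewed, about 8 in all and at most 12, crops included, and the job is handed in when it is done.

Besides the shell and the picture viewer there is one more tool, called after ">>>" as name(argument=value, ...) on one line, values as JSON. send_rows: Moves the arm, as the interface text tells. Its arguments: {"type":"object","properties":{"motion":{"type":"array"},"hand":{"type":"number"},"squeeze":{"type":"number"}},"required":["motion"]}

```bash
ls; mkdir -p pics; cat > h.py <<'E'
import numpy as np, cv2
from station import *
def cam(name):
    d=grab_frame(name); np.savez('%s.npz'%name,**{k:np.array(v) for k,v in d.items()}); return d
def load(name): return dict(np.load('%s.npz'%name))
def K(d):
    h,w=d['frame'].shape[:2]; f=h/2/np.tan(np.radians(float(d['vertical_fov']))/2)
    return np.array([[f,0,float(d['cx'])],[0,f,float(d['cy'])],[0,0,1]]), np.array([float(d['k1']),0,0,0,0])
def ray(d,u,v):
    k,c=K(d); p=cv2.undistortPoints(np.array([[[u,v]]],float),k,c)[0,0]; return np.array([p[0],-p[1],-1.])
def world(d,u,v,z=None):
    "point from depth, or on the plane of world height z"
    T=d['cam_to_world']; r=T[:3,:3]@ray(d,u,v); o=T[:3,3]
    s=float(d['range_z'][int(round(v)),int(round(u))]) if z is None else (z-o[2])/r[2]
    return o+s*r
def px(d,P):
    T=np.linalg.inv(d['cam_to_world']); p=T[:3,:3]@np.array(P)+T[:3,3]
    k,c=K(d); return cv2.projectPoints(np.array([[p[0],-p[1],-p[2]]]),np.zeros(3),np.zeros(3),k,c)[0].ravel()
def crop(d,u0,v0,u1,v1,s,name):
    cv2.imwrite('pics/'+name,cv2.resize(d['frame'][v0:v1,u0:u1],None,fx=s,fy=s,interpolation=cv2.INTER_CUBIC))
E
python3 - <<'E'
from h import *
a=cam('scene');b=cam('top')
cv2.imwrite('pics/scene.png',a['frame']);cv2.imwrite('pics/top.png',b['frame'])
for d in(a,b):print(d['cam_to_world'].round(3),K(d))
print(get_state())
E
```

```text
pics
[[-0.33  -0.553  0.765  1.077]
 [ 0.944 -0.185  0.273  0.385]
 [-0.009  0.812  0.583  0.536]
 [ 0.     0.     0.     1.   ]] (array([[402.8870402 ,   0.        , 325.28143573],
       [  0.        , 402.8870402 , 197.84012303],
       [  0.        ,   0.        ,   1.        ]]), array([-0.06902354,  0.        ,  0.        ,  0.        ,  0.        ]))
[[ 0.016  0.998 -0.069  0.463]
 [-1.     0.016 -0.001  0.173]
 [ 0.     0.069  0.998  0.871]
 [ 0.     0.     0.     1.   ]] (array([[391.92105133,   0.        , 317.44156054],
       [  0.        , 391.92105133, 201.94856879],
       [  0.        ,   0.        ,   1.        ]]), array([-0.08312892,  0.        ,  0.        ,  0.        ,  0.        ]))
{'t': 0.1, 'q': array([ 1.58610082e+00,  3.59342038e-01,  1.11645875e-02, -2.94684361e-04,
       -1.22409828e+00, -2.88112591e-01]), 'qd': array([ 0.00042654, -0.00228404,  0.00176468,  0.00032351,  0.00048881,
       -0.00071195]), 'joint_efforts': array([-7.96946933e-04, -5.84160089e+01,  2.93751597e+01,  7.01535612e+00,
        1.01628515e-02, -5.66166727e-05]), 'eef_pos': array([0.18182013, 0.64988346, 0.40380749]), 'ee_rot': array([ 3.14009551e+00, -1.54781121e-04, -2.72908323e-01]), 'force': array([-0.22228504, -0.07930355, -0.23419576]), 'moment': array([-0.00553182,  0.00780481, -0.01715045]), 'width': 0.08759140407757465}
```

View pics/scene.png

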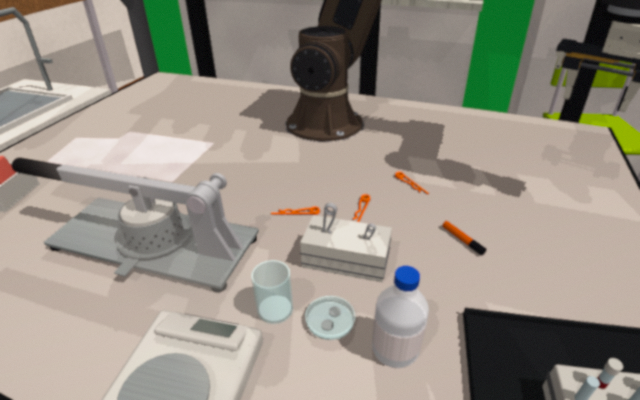

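View pics/top.png

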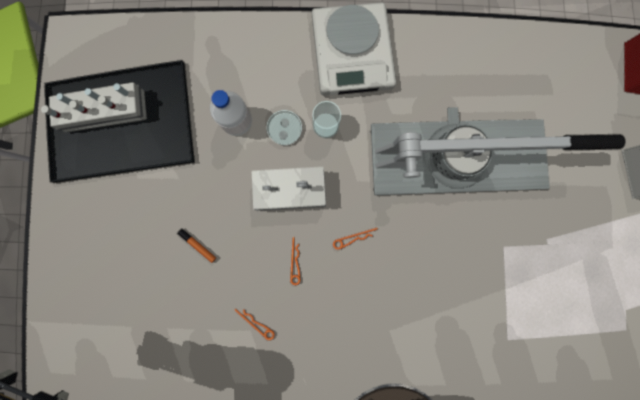

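Scene: white rack at (345,245) with two steel clips standing at (329,215) and (370,232). Three orange clips lie on the bench at (297,211), (361,205) and (411,182), and those are not meant. The left steel clip looks larger. Next is a close crop of the clips and the press fork.

```bash
python3 - <<'E'
from h import *
a=load('scene');b=load('top')
def c(d,u0,v0,u1,v1):return cv2.resize(d['frame'][v0:v1,u0:u1],(400,300),interpolation=cv2.INTER_CUBIC)
A=np.vstack([np.hstack([c(a,300,195,400,270),c(a,170,165,270,240)]),np.hstack([c(b,240,160,340,235),c(b,365,120,465,195)])])
cv2.imwrite('pics/c1.png',A)
for n,d,pts in(('s',a,[(329,208),(370,230),(205,197),(218,182),(300,240),(345,232)]),('t',b,[(305,184),(267,188),(410,140),(412,172),(253,172),(324,170),(325,206),(254,209),(410,148)])):
  for p in pts: print(n,p,world(d,*p).round(3))
E
```

```text
s (329, 208) [0.408 0.154 0.001]
s (370, 230) [0.55  0.278 0.085]
s (205, 197) [0.638 0.018 0.155]
s (218, 182) [0.58  0.005 0.146]
s (300, 240) [0.527 0.134 0.001]
s (345, 232) [0.544 0.231 0.062]
t (305, 184) [0.549 0.198 0.123]
t (267, 188) [0.544 0.275 0.092]
t (410, 140) [0.63  0.004 0.16 ]
t (412, 172) [0.571 0.    0.157]
t (253, 172) [0.58 0.31 0.06]
t (324, 170) [ 0.596  0.16  -0.002]
t (325, 206) [0.514 0.157 0.012]
t (254, 209) [ 0.506  0.316 -0.003]
t (410, 148) [0.616 0.004 0.157]
```

View pics/c1.png

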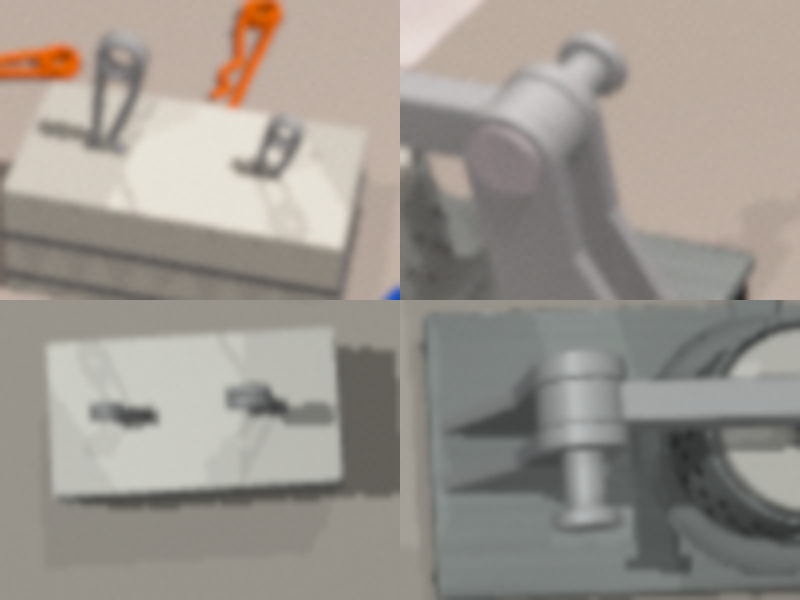

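The crops show:
- **Large clip:** the left one, top-view crop (248,395), eye taller than the other.
- **Small clip:** top-view crop (105,410).
- **Pin head:** on the robot side of the fork, top-view crop (588,522).
- **Free end:** on the far (+x) side.

Now I'll measure the poses from the depth images.

```bash
python3 - <<'E'
from h import *
a=load('scene');b=load('top')
def cloud(d,u0,v0,u1,v1):
    return np.array([np.r_[world(d,u,v),u,v] for v in range(v0,v1) for u in range(u0,u1) if d['range_z'][v,u]>0])
C=cloud(b,240,160,340,215)
rt=C[(C[:,2]>.052)&(C[:,2]<.072)]
r=cv2.minAreaRect(rt[:,:2].astype(np.float32));print('rack',r,rt[:,2].mean())
E=C[C[:,2]>.105];print('big top',E[:,:3].mean(0),E[:,:3].min(0),E[:,:3].max(0),len(E));print(E.round(3).tolist()[:40])
S=cloud(a,300,195,400,250)
S=S[(S[:,0]>.5)]
E=S[S[:,2]>.074];k=E[:,1]<.24
for n,e in(('big',E[k]),('small',E[~k])):
  print(n,len(e),e[:,:3].mean(0).round(4),e[:,:3].min(0).round(4),e[:,:3].max(0).round(4))
  for z in np.arange(.07,.13,.008):
    q=e[(e[:,2]>=z)&(e[:,2]<z+.008)]
    if len(q):print(z.round(3),q[:,:3].mean(0).round(4),q[:,1].min().round(4),q[:,1].max().round(4),len(q))
C=cloud(b,395,130,480,185)
h=C[(C[:,2]>.135)&(C[:,1]>-.022)&(C[:,1]<.03)]
for x in np.arange(.54,.66,.005):
    q=h[(h[:,0]>=x)&(h[:,0]<x+.005)]
    if len(q):print(x.round(3),'y',q[:,1].min().round(4),q[:,1].max().round(4),'top',q[q[:,2]>q[:,2].max()-.004][:,1].mean().round(4),q[:,2].max().round(4))
C=cloud(b,430,130,620,160)
l=C[(C[:,2]>.12)]
for y in np.arange(-.38,-.03,.04):
    q=l[(l[:,1]>=y)&(l[:,1]<y+.01)]
    if len(q):print('lever',y.round(3),q[:,0].min().round(4),q[:,0].max().round(4),q[:,2].mean().round(4))
E
```

```text
rack ((0.5498502254486084, 0.2360439896583557), (0.08072789013385773, 0.15067389607429504), 4.176246643066406) 0.06089574103202379
big top [0.55076719 0.20521882 0.11981109] [0.54598571 0.19463065 0.10586342] [0.55595202 0.2163167  0.12526303] 66
[[0.556, 0.214, 0.116, 297.0, 181.0], [0.555, 0.212, 0.123, 298.0, 181.0], [0.555, 0.21, 0.125, 299.0, 181.0], [0.555, 0.208, 0.123, 300.0, 181.0], [0.555, 0.206, 0.124, 301.0, 181.0], [0.555, 0.204, 0.122, 302.0, 181.0], [0.555, 0.202, 0.123, 303.0, 181.0], [0.555, 0.2, 0.123, 304.0, 181.0], [0.555, 0.198, 0.122, 305.0, 181.0], [0.555, 0.197, 0.122, 306.0, 181.0], [0.556, 0.195, 0.116, 307.0, 181.0], [0.553, 0.216, 0.118, 296.0, 182.0], [0.553, 0.214, 0.121, 297.0, 182.0], [0.553, 0.212, 0.122, 298.0, 182.0], [0.553, 0.21, 0.123, 299.0, 182.0], [0.553, 0.208, 0.124, 300.0, 182.0], [0.553, 0.206, 0.121, 301.0, 182.0], [0.553, 0.204, 0.123, 302.0, 182.0], [0.553, 0.202, 0.125, 303.0, 182.0], [0.553, 0.2, 0.123, 304.0, 182.0], [0.553, 0.198, 0.122, 305.0, 182.0], [0.553, 0.197, 0.121, 306.0, 182.0], [0.554, 0.195, 0.116, 307.0, 182.0], [0.552,
[... 1635 characters left out ...]
.1509
0.6 y -0.021 0.0199 top -0.0009 0.1626
0.605 y -0.0184 0.0203 top -0.0011 0.1637
0.61 y -0.0218 0.0195 top 0.0003 0.1602
0.615 y -0.0216 0.0204 top 0.0004 0.1613
0.62 y -0.0218 0.0209 top 0.0015 0.1606
0.625 y -0.0217 0.0219 top 0.0014 0.1609
0.63 y -0.0218 0.0232 top 0.0006 0.1631
0.635 y -0.0207 0.0237 top 0.0025 0.1628
0.64 y -0.0167 0.023 top -0.0009 0.1623
0.645 y -0.0119 0.0173 top 0.01 0.1532
lever -0.38 0.6274 0.6577 0.1501
lever -0.34 0.6241 0.6555 0.1506
lever -0.3 0.628 0.6464 0.1504
lever -0.26 0.626 0.6454 0.1502
lever -0.22 0.6235 0.6437 0.1512
lever -0.18 0.6206 0.6411 0.1516
lever -0.14 0.6097 0.6486 0.1493
lever -0.1 0.6174 0.6363 0.1505
lever -0.06 0.615 0.6357 0.1509
```

Pin axis: yaw about +2.8°, passing (0.618, 0.000), with the head face near x 0.561. The clip eye is at about (0.551, 0.2065, 0.115), and its y axis has a yaw of about 4°. First move: fingers shut, going to just behind the pin head.

>>> send_rows(motion=[{"offset": [49.7, 54.1, 0], "turn": -18.4}, {"offset": [49.7, 54.1, 0], "turn": -18.4}, {"offset": [49.7, 54.1, 0], "turn": -18.4}, {"offset": [49.7, 54.1, 0], "turn": -18.4}, {"offset": [49.7, 54.1, 0], "turn": -18.4}, {"offset": [49.7, 54.1, 0], "turn": -18.4}, {"offset": [49.7, 54.1, 0], "turn": -18.4}, {"offset": [49.7, 54.1, 0], "turn": -18.4}], hand=-1, squeeze=40)

```text
t: 0.9
eef_pos: [0.3634, 0.2914, 0.4046]
ee_rot: [-3.141, 0.0, 0.049]
force: [1.6, 1.2, 0.6]
width: 0.0291
```

```bash
cat > go.py <<'E'
import sys
from h import *
# python3 go.py x y z yawdeg -> offset (cm) and turn (deg) from the measured pose
s=get_state(); p=np.array(s['eef_pos']); y=s['ee_rot'][2]
x,Y,z,yw=map(float,sys.argv[1:5])
R=cv2.Rodrigues(np.array([0,0,y]))[0]@np.diag([1,-1,-1])
o=R.T@(np.array([x,Y,z])-p)*100; t=-(yw-np.degrees(y)); t=(t+180)%360-180
print('t',s['t'],'p',p.round(4),'yaw',np.degrees(y).round(2),'F',s['force'].round(2),'w',round(s['width'],4)); print('offset',o.round(2),'turn',round(t,1))
E
python3 go.py .515 -.005 .405 2.8
```

```text
t 0.9 p [0.3634 0.2914 0.4046] yaw 2.8 F [1.58 1.22 0.6 ] w 0.0291
offset [13.7  30.34 -0.04] turn -0.0
```

>>> send_rows(motion=[{"offset": [13.7, 30.3, 0], "turn": 0}, {"offset": [13.7, 30.3, 0], "turn": 0}, {"offset": [13.7, 30.3, 0], "turn": 0}, {"offset": [13.7, 30.3, 0], "turn": 0}, {"offset": [13.7, 30.3, 0], "turn": 0}, {"offset": [13.7, 30.3, 0], "turn": 0}, {"offset": [13.7, 30.3, 4], "turn": 0}, {"offset": [13.7, 30.3, 7], "turn": 0}])

```text
t: 1.7
eef_pos: [0.5154, -0.0056, 0.3333]
ee_rot: [-3.142, -0.0, 0.044]
force: [-1.0, 1.0, -1.0]
width: 0.0005
```

```bash
python3 go.py .515 -.005 .306 2.8
```

```text
t 1.7 p [ 0.5154 -0.0056  0.3333] yaw 2.53 F [-0.98  0.95 -0.96] w 0.0005
offset [-0.04 -0.07  2.73] turn -0.3
```

>>> send_rows(motion=[{"offset": [0, 0, 2.7], "turn": 0}, {"offset": [1.0, 0, 2.7], "turn": 0}, {"offset": [2.0, 0, 2.7], "turn": 0}, {"offset": [2.6, 0, 2.7], "turn": 0}, {"offset": [3.0, 0, 2.7], "turn": 0}, {"offset": [3.3, 0, 2.7], "turn": 0}, {"offset": [3.5, 0, 2.7], "turn": 0}, {"offset": [3.7, 0, 2.7], "turn": 0}])

```text
t: 2.5
eef_pos: [0.5516, -0.0007, 0.308]
ee_rot: [-3.141, -0.0, 0.048]
force: [-0.3, 0.8, 0.4]
width: 0.0005
```

>>> send_rows(motion=[{"offset": [0.15, 0, 0], "turn": 0}, {"offset": [0.3, 0, 0], "turn": 0}, {"offset": [0.45, 0, 0], "turn": 0}, {"offset": [0.6, 0, 0], "turn": 0}, {"offset": [0.75, 0, 0], "turn": 0}, {"offset": [0.9, 0, 0], "turn": 0}, {"offset": [1.05, 0, 0], "turn": 0}, {"offset": [1.2, 0, 0], "turn": 0}])

```text
t: 3.3
eef_pos: [0.5636, -0.0002, 0.3076]
ee_rot: [3.142, 0.0, 0.048]
force: [-4.3, 0.8, 1.9]
width: 0.0005
```

>>> send_rows(motion=[{"offset": [0.15, 0, 0], "turn": 0}, {"offset": [0.3, 0, 0], "turn": 0}, {"offset": [0.45, 0, 0], "turn": 0}, {"offset": [0.6, 0, 0], "turn": 0}, {"offset": [0.75, 0, 0], "turn": 0}, {"offset": [0.9, 0, 0], "turn": 0}, {"offset": [1.05, 0, 0], "turn": 0}, {"offset": [1.2, 0, 0], "turn": 0}])

```text
t: 4.1
eef_pos: [0.5756, 0.0004, 0.3076]
ee_rot: [-3.142, 0.0, 0.048]
force: [-4.1, 1.3, 1.4]
width: 0.0003
```

```bash
python3 go.py .585 -.0015 .307 2.8
```

```text
t 4.1 p [5.756e-01 4.000e-04 3.076e-01] yaw 2.77 F [-4.09  1.27  1.42] w 0.0003
offset [0.93 0.24 0.06] turn -0.0
```

>>> send_rows(motion=[{"offset": [0.08, 0, 0], "turn": 0}, {"offset": [0.16, 0, 0], "turn": 0}, {"offset": [0.24, 0, 0], "turn": 0}])

```text
t: 4.4
eef_pos: [0.578, 0.0005, 0.3076]
ee_rot: [-3.142, 0.0, 0.048]
force: [-4.2, 1.7, 2.0]
width: 0.0004
```

>>> send_rows(motion=[{"offset": [0.05, 0, 0], "turn": 0}, {"offset": [0.1, 0, 0], "turn": 0}])

```text
t: 4.6
eef_pos: [0.5789, 0.0006, 0.3076]
ee_rot: [-3.142, 0.0, 0.048]
force: [-3.9, 2.1, 0.7]
width: 0.0005
```

>>> send_rows(motion=[{"offset": [0.05, 0, 0], "turn": 0}, {"offset": [0.1, 0, 0], "turn": 0}])

```text
t: 4.8
eef_pos: [0.5799, 0.0006, 0.3076]
ee_rot: [-3.142, 0.0, 0.048]
force: [-3.4, 2.1, 0.7]
width: 0.0004
```

>>> send_rows(motion=[{"offset": [0.05, 0, 0], "turn": 0}, {"offset": [0.1, 0, 0], "turn": 0}])

```text
t: 5.0
eef_pos: [0.5808, 0.0007, 0.3076]
ee_rot: [-3.142, 0.0, 0.048]
force: [-5.5, 3.2, 2.4]
width: 0.0007
```

>>> send_rows(motion=[{"offset": [0.05, 0, 0], "turn": 0}, {"offset": [0.1, 0, 0], "turn": 0}])

```text
t: 5.2
eef_pos: [0.5812, 0.0007, 0.3076]
ee_rot: [3.142, 0.002, 0.048]
force: [-10.6, 3.0, 5.8]
width: 0.0006
```

>>> send_rows(motion=[{"offset": [0.05, 0, 0], "turn": 0}, {"offset": [0.1, 0, 0], "turn": 0}])

```text
t: 5.4
eef_pos: [0.5815, 0.0007, 0.3076]
ee_rot: [3.142, 0.004, 0.048]
force: [-14.6, 5.0, 9.4]
width: 0.0002
```

Hard stop felt at TCP x ≈ 0.581, so the pin is home. Backing off and heading to the clip.

>>> send_rows(motion=[{"offset": [-1.5, 0, 0], "turn": 0}, {"offset": [-4, 0, 0], "turn": 0}, {"offset": [-4, 0, -5], "turn": 0}, {"offset": [-4, -4, -9], "turn": 8}, {"offset": [-4, -8, -9], "turn": 16}, {"offset": [-4, -12, -9], "turn": 24}, {"offset": [-4, -16, -9], "turn": 32}, {"offset": [-4, -20, -9], "turn": 40}], hand=0.2)

```text
t: 6.2
eef_pos: [0.5337, 0.2002, 0.3986]
ee_rot: [-3.139, -0.002, -0.656]
force: [0.9, -0.1, 0.1]
width: 0.0523
```

```bash
python3 - <<'E'
from h import *
a=cam('scene');b=cam('top')
def cloud(d,u0,v0,u1,v1):
    return np.array([np.r_[world(d,u,v),u,v] for v in range(v0,v1) for u in range(u0,u1) if d['range_z'][v,u]>0])
for P in([.6515,.0015,.15],[.59,-.001,.14],[.6645,.002,.14]): print(px(a,P).round(1),px(b,P).round(1))
C=cloud(b,395,120,430,175)
h=C[(C[:,2]>.125)&(C[:,1]>-.03)&(C[:,1]<.03)]
for x in np.arange(.58,.68,.004):
    q=h[(h[:,0]>=x)&(h[:,0]<x+.004)]
    if len(q):print(x.round(3),'y',q[:,1].min().round(4),q[:,1].max().round(4),q[:,2].max().round(4))
def c(d,u,v,n):return cv2.resize(d['frame'][v-n*3//4:v+n*3//4,u-n:u+n],(400,300)if 0 else (400,600)[:1]+(300,),interpolation=cv2.INTER_CUBIC)
u,v=px(a,[.6515,.0015,.15]).round().astype(int);U,V=px(b,[.6515,.0015,.15]).round().astype(int)
cv2.imwrite('pics/c2.png',np.hstack([c(a,u,v,20),c(b,U,V,20)]))
print(u,v,U,V)
E
python3 go.py .551 .2065 .33 -86
```

```text
[192.6 202.2] [410.1 130.1]
[212.5 187.1] [410.4 163.3]
[189.5 211.7] [408.6 124.8]
0.592 y -0.0147 0.013 0.157
0.596 y -0.0134 0.0186 0.1561
0.6 y -0.0226 0.0204 0.162
0.604 y -0.0186 0.0205 0.1615
0.608 y -0.0186 0.0207 0.1616
0.612 y -0.0298 0.0194 0.1617
0.616 y -0.0292 0.0198 0.1617
0.62 y -0.0299 0.0204 0.1608
0.624 y -0.0295 0.0216 0.1611
0.628 y -0.0296 0.0235 0.1608
0.632 y -0.0295 0.0239 0.1616
0.636 y -0.0205 0.0238 0.1614
0.64 y -0.0166 0.024 0.1621
0.644 y -0.0174 0.0177 0.1573
0.648 y -0.0076 0.0116 0.1503
0.652 y -0.005 0.0122 0.1497
0.656 y -0.0053 0.0121 0.1504
0.66 y -0.0051 0.0121 0.1502
0.664 y -0.0055 0.0121 0.1506
193 202 410 130
t 6.3 p [0.534  0.2025 0.398 ] yaw -37.39 F [-0.34  0.08 -0.45] w 0.0526
offset [ 1.11 -1.35  6.8 ] turn 48.6
```

View pics/c2.png

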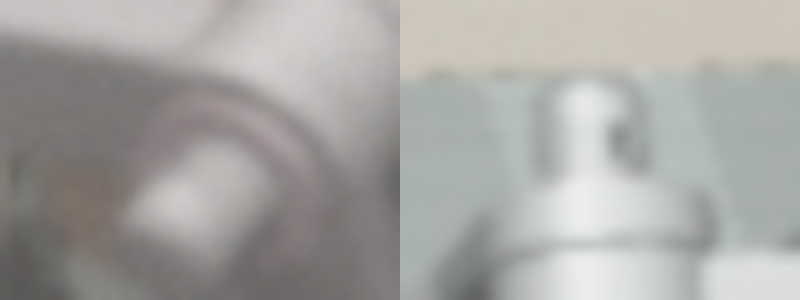

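The right half of the crop (top camera) shows the cross-hole as a dark spot at crop (624,130), right of the pin centre at about 591. The hole mouth is therefore tilted to the -y side by roughly 24°, with its mouth at y about 4 mm below the axis. The pin is home. Next is the clip.

```bash
python3 - <<'E'
from h import *
from scipy.optimize import least_squares
b=load('top')
C=np.array([np.r_[world(b,u,v),u,v] for v in range(120,170) for u in range(395,430)])
for lo,hi,r in((.648,.668,.01),(.604,.640,.022)):
    q=C[(C[:,0]>lo)&(C[:,0]<hi)&(C[:,2]>.14)&(abs(C[:,1])<.03)]
    f=least_squares(lambda p:np.hypot(q[:,1]-p[0],q[:,2]-p[1])-r,[0,.14],loss='soft_l1',f_scale=.001);print(lo,f.x.round(4),len(q))
for u in (408,409,410):
    print(u,[(v,*C[(C[:,3]==u)&(C[:,4]==v)][0][[0,2]].round(4)) for v in range(121,136)])
    print(u,[(v,*C[(C[:,3]==u)&(C[:,4]==v)][0][[0,2]].round(4)) for v in range(150,168)])
print(b['frame'][118:136,405:416].mean(2).astype(int))
E
```

```text
0.648 [0.0024 0.1388] 96
0.604 [-0.0011  0.1383] 500
408 [(121, np.float64(0.7124), np.float64(-0.002)), (122, np.float64(0.7035), np.float64(0.0213)), (123, np.float64(0.4634), np.float64(0.8715)), (124, np.float64(0.6642), np.float64(0.1466)), (125, np.float64(0.6618), np.float64(0.1484)), (126, np.float64(0.6604), np.float64(0.1463)), (127, np.float64(0.6582), np.float64(0.1473)), (128, np.float64(0.656), np.float64(0.1483)), (129, np.float64(0.6539), np.float64(0.1489)), (130, np.float64(0.6523), np.float64(0.1475)), (131, np.float64(0.6507), np.float64(0.1466)), (132, np.float64(0.6482), np.float64(0.1485)), (133, np.float64(0.6452), np.float64(0.1529)), (134, np.float64(0.6418), np.float64(0.1589)), (135, np.float64(0.6393), np.float64(0.1611))]
408 [(150, np.float64(0.6119), np.float64(0.1573)), (151, np.float64(0.61), np.float64(0.1575)), (152, np.float64(0.6077), np.float64(0.1593)), (153, np.float64(0.6059), np.float64(0.1593)), (154, np.float64(0.6041), np.float64(0.1588)), (155, np.float64(0.6025), np.float64(0.1572)), (156, np.float64(0.6005), np.float64(0.1581)), (157, 
[... 3764 characters left out ...]
 192 192 192 193 191 191 192 196 197 194]
 [178 179 184 188 186 182 180 181 191 196 189]
 [175 184 199 208 202 190 179 174 177 186 187]
 [183 202 221 226 221 210 196 181 170 178 184]
 [186 208 224 231 226 217 203 185 168 170 180]
 [185 204 221 229 225 214 198 181 167 168 181]
 [182 199 217 224 220 199 172 164 165 168 179]
 [180 196 214 222 217 192 154 150 163 166 177]
 [180 196 215 223 218 195 156 154 162 162 175]
 [178 195 214 224 220 201 168 160 159 159 176]
 [177 195 214 224 221 209 190 175 160 161 177]
 [183 201 220 227 225 218 207 192 180 177 184]
 [200 219 231 234 230 226 220 214 205 200 195]
 [218 227 235 236 232 228 224 219 214 208 201]
 [220 229 235 236 232 228 224 220 216 210 203]]
```

>>> send_rows(motion=[{"offset": [1.1, -1.35, 3], "turn": 8}, {"offset": [1.1, -1.35, 3], "turn": 16}, {"offset": [1.1, -1.35, 3], "turn": 24}, {"offset": [1.1, -1.35, 3], "turn": 32}, {"offset": [1.1, -1.35, 3], "turn": 40}, {"offset": [1.1, -1.35, 3], "turn": 48.6}, {"offset": [1.1, -1.35, 3], "turn": 48.6}])

```text
t: 7.0
eef_pos: [0.5509, 0.2024, 0.368]
ee_rot: [-3.14, 0.0, -1.5]
force: [0.5, 0.6, 0.4]
width: 0.0523
```

```bash
python3 go.py .551 .2065 .274 -86
```

```text
t 7.0 p [0.5509 0.2024 0.368 ] yaw -85.94 F [0.52 0.6  0.39] w 0.0523
offset [-0.41 -0.04  9.4 ] turn 0.1
```

>>> send_rows(motion=[{"offset": [-0.4, 0, 3], "turn": 0}, {"offset": [-0.4, 0, 6], "turn": 0}, {"offset": [-0.4, 0, 8], "turn": 0}, {"offset": [-0.4, 0, 9.4], "turn": 0}, {"offset": [-0.4, 0, 9.4], "turn": 0}])

```text
t: 7.5
eef_pos: [0.5498, 0.2061, 0.2718]
ee_rot: [3.139, -0.002, -1.494]
force: [0.7, -1.0, 0.4]
width: 0.0525
```

>>> send_rows(motion=[{"offset": [0, 0, 0], "turn": 0}, {"offset": [0, 0, 0], "turn": 0}, {"offset": [0, 0, 0], "turn": 0}, {"offset": [0, 0, 0], "turn": 0}, {"offset": [0, 0, 0], "turn": 0}, {"offset": [0, 0, 0], "turn": 0}], hand=-1, squeeze=30)

```text
t: 8.1
eef_pos: [0.5499, 0.2066, 0.2739]
ee_rot: [-3.141, 0.0, -1.498]
force: [0.1, -0.5, 0.6]
width: 0.0099
```

>>> send_rows(motion=[{"offset": [0, 0, -2], "turn": 0}, {"offset": [0, 0, -5], "turn": 0}, {"offset": [0, 0, -9], "turn": 0}, {"offset": [0, 0, -13], "turn": 0}, {"offset": [0, 0, -16], "turn": 0}, {"offset": [0, 0, -16], "turn": 0}, {"offset": [0, 0, -16], "turn": 0}])

```text
t: 8.8
eef_pos: [0.5497, 0.2066, 0.4342]
ee_rot: [-3.141, 0.001, -1.498]
force: [-0.5, 0.4, -2.3]
width: 0.0101
```

```bash
python3 go.py .652 -.004 .434 -87.2; python3 - <<'E'
from h import *
a=cam('scene');b=cam('top')
u,v=px(a,[.55,.205,.24]).astype(int);print(u,v,px(a,[.55,.2066,.275]),px(a,[.55,.198,.181]))
cv2.imwrite('pics/c3.png',cv2.resize(a['frame'][v-45:v+45,u-60:u+60],(800,600),interpolation=cv2.INTER_CUBIC))
E
```

```text
t 8.8 p [0.5497 0.2066 0.4342] yaw -85.83 F [-0.52  0.43 -2.32] w 0.0101
offset [ 2.175e+01 -8.670e+00  2.000e-02] turn 1.4
329 143 [330.75700332 123.1243202 ] [325.88132012 174.94522921]
```

View pics/c3.png

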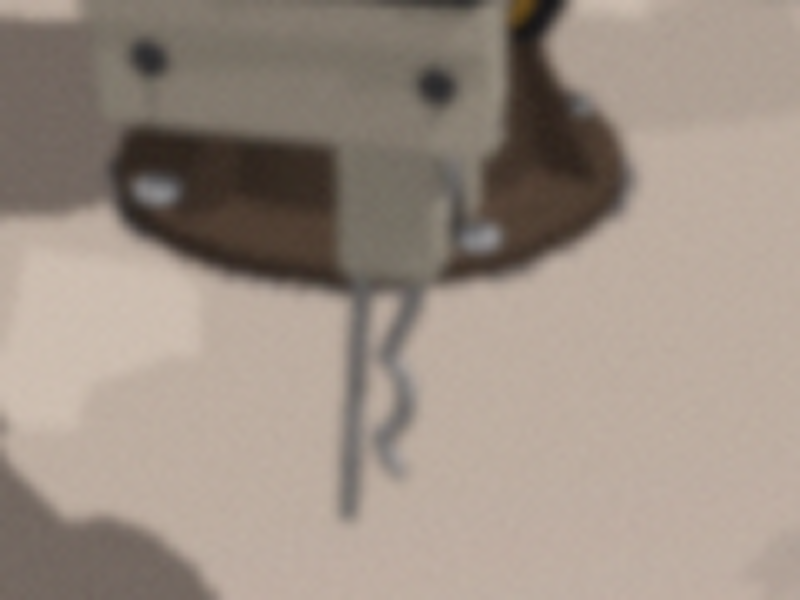

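The scene crop shows the clip held well: straight leg from crop (363,285) to its tip at (348,518), bent leg on the right (+y). It leans slightly, so I'll compute the tip relative to the tool.

```bash
python3 - <<'E'
from h import *
a=load('scene');b=load('top')
T=a['cam_to_world'];n=np.array([np.cos(np.radians(4.17)),np.sin(np.radians(4.17)),0]);P0=np.array([.5497,.2066,.275])
def onpl(d,u,v,off=0):
    T=d['cam_to_world'];r=T[:3,:3]@ray(d,u,v);o=T[:3,3];return o+r*((P0-o)@n+off)/(r@n)
t=onpl(a,321.2,175.7);m=onpl(a,323.5,140.7)
print('tip',t.round(4),'upper',m.round(4),'lean deg',np.degrees(np.arctan2(m[1]-t[1],m[2]-t[2])))
# depth of leg pixels
R=a['range_z']
for v in range(140,176,2):
    u=np.arange(316,332); d=R[v,u]; k=d.argmin() if (d>0).all() else np.where(d>0,d,9).argmin()
    print(v,u[k],world(a,u[k],v).round(4))
# top-camera gripper: where are the things near TCP
C=b['range_z'];print(px(b,[.5497,.2066,.434]),px(a,[.5497,.2066,.256]))
# scene camera views of pin: end of pin
for P in([.6515,.0013,.15],[.6645,.002,.15],[.6645,.002,.13]):print(px(a,P))
E
```

```text
tip [0.5509 0.1901 0.1785] upper [0.5506 0.1948 0.2437] lean deg 4.135651129754948
140 331 [0.5547 0.2085 0.2492]
142 330 [0.5547 0.2069 0.2455]
144 330 [0.5543 0.2068 0.2418]
146 329 [0.5551 0.2054 0.2385]
148 328 [0.5541 0.2034 0.2342]
150 328 [0.5551 0.2037 0.2312]
152 327 [0.5554 0.2021 0.2275]
154 328 [0.5551 0.2037 0.2241]
156 330 [0.5526 0.2061 0.2196]
158 330 [0.5544 0.2067 0.217 ]
160 329 [0.5554 0.2054 0.2137]
162 327 [0.5548 0.2018 0.209 ]
164 327 [0.5544 0.2016 0.2051]
166 327 [0.5543 0.2016 0.2013]
168 329 [0.5543 0.205  0.1982]
170 320 [0.5553 0.1898 0.192 ]
172 320 [0.5562 0.1901 0.1888]
174 321 [0.5558 0.1916 0.185 ]
[289.14502629 152.01387487] [330.83910264 134.41910811]
[192.45886279 202.22169201]
[188.19790819 206.81441343]
[190.71603474 216.53529053]
```

>>> send_rows(motion=[{"offset": [4, -2, 0], "turn": 1.4}, {"offset": [8, -4, 0], "turn": 1.4}, {"offset": [12, -6, 0], "turn": 1.4}, {"offset": [16, -8, 0], "turn": 1.4}, {"offset": [20, -8.7, 0], "turn": 1.4}, {"offset": [20, -8.7, 1], "turn": 1.4}, {"offset": [20, -8.7, 2], "turn": 1.4}, {"offset": [20, -8.7, 2], "turn": 1.4}])

```text
t: 9.7
eef_pos: [0.6506, 0.0139, 0.4106]
ee_rot: [3.137, -0.0, -1.523]
force: [0.7, 0.7, -0.5]
width: 0.0099
```

```bash
python3 go.py .6507 .0137 .414 -87.2; python3 - <<'E'
from h import *
a=cam('scene')
print(px(a,[.6515,.0015,.14]))
f=a['frame'][150:225,150:250]
f=cv2.convertScaleAbs(f,alpha=1.5,beta=-80)
cv2.imwrite('pics/c4.png',cv2.resize(f,(800,600),interpolation=cv2.INTER_CUBIC))
E
```

```text
t 9.7 p [0.6506 0.0139 0.4106] yaw -87.24 F [ 0.7   0.68 -0.52] w 0.0099
offset [ 0.02 -0.01 -0.34] turn -0.0
[193.77142007 207.11618875]
```

View pics/c4.png

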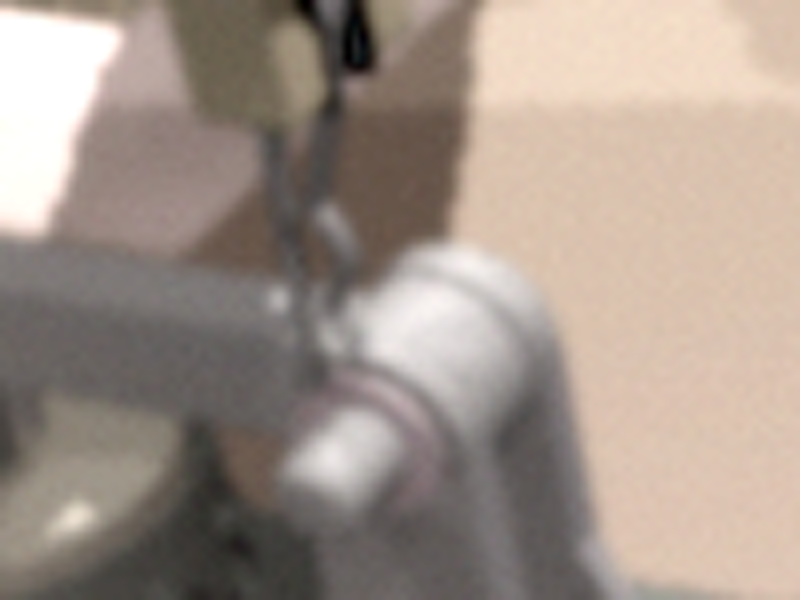

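The tip hangs at crop (312,385), just above the pin. The pin's free-end face centre is near (322,490).

```bash
python3 - <<'E'
from h import *
a=load('scene')
def pl(u,v,x):
    T=a['cam_to_world'];r=T[:3,:3]@ray(a,u,v);o=T[:3,3];return (o+r*(x-o[0])/r[0]).round(4)
U=lambda x,y:(150+x/8-.44,150+y/8-.44)
for x in (.6505,.653):print('tip',pl(*U(312,385),x))
for x in(.6645,.667):print('end',pl(*U(322,490),x))
R=a['range_z']
pts=np.array([world(a,u,v) for v in range(196,222) for u in range(182,204) if R[v,u]>0])
q=pts[(pts[:,0]>.66)&(abs(pts[:,1]-.003)<.012)&(abs(pts[:,2]-.14)<.012)];print(len(q),q.mean(0).round(4),q.min(0).round(4),q.max(0).round(4))
print(np.histogram(q[:,0],bins=np.arange(.655,.68,.0015)))
e=q[q[:,0]>.6655];print('endface',e.mean(0),e.min(0),e.max(0))
from scipy.optimize import least_squares
q=pts[(pts[:,0]>.649)&(pts[:,0]<.662)&(pts[:,2]>.14)&(pts[:,2]<.153)&(abs(pts[:,1])<.015)]
f=least_squares(lambda p:np.hypot(q[:,1]-p[0],q[:,2]-p[1])-.01,[0,.14],loss='soft_l1',f_scale=.001);print('axis',f.x,len(q))
for v in range(186,200):
    print(v,[(u,*world(a,u,v).round(3)) for u in range(185,192) if world(a,u,v)[2]>.13 and world(a,u,v)[0]>.64])
E
```

```text
tip [ 0.6505 -0.0053  0.157 ]
tip [ 0.653  -0.003   0.1592]
end [0.6645 0.0032 0.1422]
end [0.667  0.0055 0.1445]
112 [0.6662 0.0052 0.1432] [ 0.66   -0.0058  0.1317] [0.6695 0.0131 0.1513]
(array([ 0,  0,  0,  4, 10, 10, 11, 20, 43, 14,  0,  0,  0,  0,  0,  0]), array([0.655 , 0.6565, 0.658 , 0.6595, 0.661 , 0.6625, 0.664 , 0.6655,
       0.667 , 0.6685, 0.67  , 0.6715, 0.673 , 0.6745, 0.676 , 0.6775,
       0.679 ]))
endface [0.66762762 0.0038849  0.14204865] [ 0.66559666 -0.00577199  0.13168499] [0.66947773 0.01268303 0.15134403]
axis [0.00197034 0.14028521] 68
186 [(186, np.float64(0.654), np.float64(-0.001), np.float64(0.183)), (187, np.float64(0.654), np.float64(0.001), np.float64(0.184)), (188, np.float64(0.652), np.float64(0.001), np.float64(0.182)), (190, np.float64(0.653), np.float64(0.006), np.float64(0.184)), (191, np.float64(0.652), np.float64(0.007), np.float64(0.184))]
187 [(186, np.float64(0.655), np.float64(-0.001), np.float64(0.182)), (187, np.float64(0.656), np.float64(0.002), np.float64(0.183)), (188, np.float64(0.652), np.float64(0.0), np.float64(0.18)), (190, np
[... 3468 characters left out ...]
4(0.656), np.float64(-0.002), np.float64(0.161)), (189, np.float64(0.654), np.float64(-0.002), np.float64(0.159)), (190, np.float64(0.653), np.float64(-0.0), np.float64(0.159)), (191, np.float64(0.646), np.float64(-0.004), np.float64(0.154))]
199 [(185, np.float64(0.645), np.float64(-0.019), np.float64(0.147)), (186, np.float64(0.645), np.float64(-0.017), np.float64(0.148)), (187, np.float64(0.647), np.float64(-0.013), np.float64(0.15)), (188, np.float64(0.648), np.float64(-0.009), np.float64(0.152)), (189, np.float64(0.646), np.float64(-0.009), np.float64(0.15)), (190, np.float64(0.647), np.float64(-0.006), np.float64(0.152)), (191, np.float64(0.645), np.float64(-0.005), np.float64(0.151))]
```

Camera cues put the hole about 2.5 mm further in +x than the tip and about 0.7 mm in +y, with the tip 7–8 mm above the mouth. I'll correct and descend slowly.

>>> send_rows(motion=[{"offset": [-0.07, -0.25, 0], "turn": 0}, {"offset": [-0.07, -0.25, 0.2], "turn": 0}, {"offset": [-0.07, -0.25, 0.3], "turn": 0}, {"offset": [-0.07, -0.25, 0.4], "turn": 0}, {"offset": [-0.07, -0.25, 0.4], "turn": 0}])

```text
t: 10.25
eef_pos: [0.6536, 0.0145, 0.4096]
ee_rot: [3.142, 0.0, -1.522]
force: [0.0, -0.9, -0.3]
width: 0.0098
```

>>> send_rows(motion=[{"offset": [0, 0, 0.05], "turn": 0}, {"offset": [0, 0, 0.1], "turn": 0}, {"offset": [0, 0, 0.1], "turn": 0}])

```text
t: 10.55
eef_pos: [0.6537, 0.0142, 0.4086]
ee_rot: [3.142, -0.0, -1.523]
force: [0.3, -0.1, 0.1]
width: 0.0094
```

>>> send_rows(motion=[{"offset": [0, 0, 0.05], "turn": 0}, {"offset": [0, 0, 0.1], "turn": 0}, {"offset": [0, 0, 0.1], "turn": 0}])

```text
t: 10.85
eef_pos: [0.6537, 0.0143, 0.4075]
ee_rot: [3.141, 0.0, -1.523]
force: [-0.2, -0.3, -0.1]
width: 0.01
```

>>> send_rows(motion=[{"offset": [0, 0, 0.05], "turn": 0}, {"offset": [0, 0, 0.1], "turn": 0}, {"offset": [0, 0, 0.1], "turn": 0}])

```text
t: 11.15
eef_pos: [0.6537, 0.0143, 0.4066]
ee_rot: [3.141, -0.0, -1.522]
force: [0.2, -0.0, -1.1]
width: 0.0099
```

>>> send_rows(motion=[{"offset": [0, 0, 0.05], "turn": 0}, {"offset": [0, 0, 0.1], "turn": 0}, {"offset": [0, 0, 0.1], "turn": 0}])

```text
t: 11.45
eef_pos: [0.6537, 0.0143, 0.4055]
ee_rot: [3.141, 0.0, -1.522]
force: [0.1, 0.2, -0.6]
width: 0.01
```

>>> send_rows(motion=[{"offset": [0, 0, 0.05], "turn": 0}, {"offset": [0, 0, 0.1], "turn": 0}, {"offset": [0, 0, 0.1], "turn": 0}])

```text
t: 11.75
eef_pos: [0.6537, 0.0143, 0.4045]
ee_rot: [3.141, -0.0, -1.522]
force: [0.6, 0.2, -0.1]
width: 0.0095
```

>>> send_rows(motion=[{"offset": [0, 0, 0.05], "turn": 0}, {"offset": [0, 0, 0.1], "turn": 0}, {"offset": [0, 0, 0.1], "turn": 0}])

```text
t: 12.05
eef_pos: [0.6537, 0.0143, 0.4036]
ee_rot: [3.141, 0.0, -1.523]
force: [0.8, 0.2, -0.9]
width: 0.0093
```

>>> send_rows(motion=[{"offset": [0, 0, 0.05], "turn": 0}, {"offset": [0, 0, 0.1], "turn": 0}, {"offset": [0, 0, 0.1], "turn": 0}])

```text
t: 12.35
eef_pos: [0.6537, 0.0143, 0.4026]
ee_rot: [3.141, -0.0, -1.522]
force: [0.0, 0.1, -0.8]
width: 0.0098
```

>>> send_rows(motion=[{"offset": [0, 0, 0.05], "turn": 0}, {"offset": [0, 0, 0.1], "turn": 0}, {"offset": [0, 0, 0.1], "turn": 0}])

```text
t: 12.65
eef_pos: [0.6537, 0.0143, 0.4016]
ee_rot: [3.141, -0.0, -1.522]
force: [0.0, 0.5, -0.8]
width: 0.0095
```

>>> send_rows(motion=[{"offset": [0, 0, 0.05], "turn": 0}, {"offset": [0, 0, 0.1], "turn": 0}, {"offset": [0, 0, 0.1], "turn": 0}])

```text
t: 12.95
eef_pos: [0.6537, 0.0143, 0.4005]
ee_rot: [3.141, -0.0, -1.522]
force: [-0.1, 0.6, -0.1]
width: 0.0102
```

>>> send_rows(motion=[{"offset": [0, 0, 0], "turn": 0}, {"offset": [0, 0, 0], "turn": 0}])

```text
t: 13.15
eef_pos: [0.6537, 0.0143, 0.4006]
ee_rot: [3.141, -0.0, -1.522]
force: [-0.7, 0.5, -0.1]
width: 0.0094
```

```bash
python3 - <<'E'
from h import *
a=cam('scene')
R=a['range_z']
f=a['frame'][175:225,160:227]
f=cv2.convertScaleAbs(f,alpha=1.7,beta=-110)
cv2.imwrite('pics/c5.png',cv2.resize(f,(800,600),interpolation=cv2.INTER_CUBIC))
print(get_state()['force'],get_state()['eef_pos'])
E
```

```text
[-1.06235627  0.26684808  0.30382338] [0.65369192 0.01428822 0.40063972]
```

View pics/c5.png

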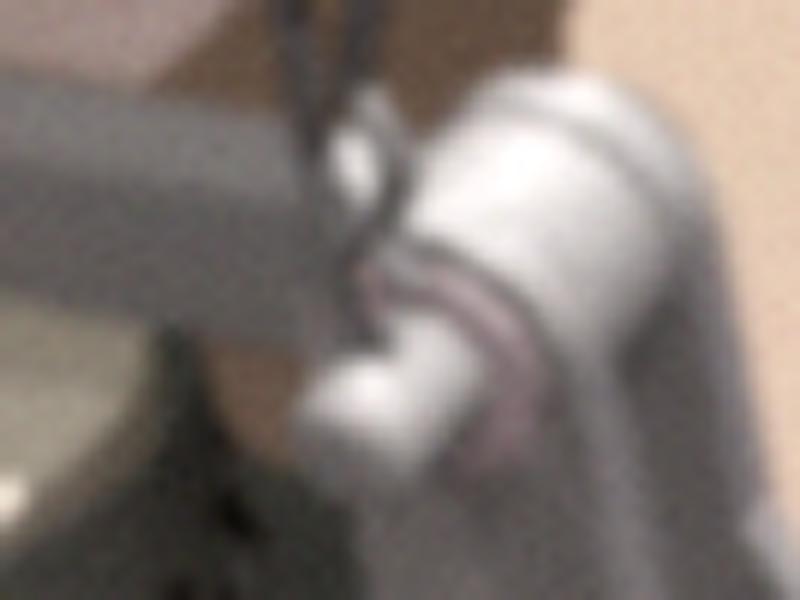

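The leg's tip is at crop (370,345), right at the pin's upper -y side where the hole mouth is expected. There is no contact force yet. Continuing down slowly.

>>> send_rows(motion=[{"offset": [0, 0, 0.05], "turn": 0}, {"offset": [0, 0, 0.1], "turn": 0}, {"offset": [0, 0, 0.1], "turn": 0}])

```text
t: 13.5
eef_pos: [0.6537, 0.0143, 0.3995]
ee_rot: [3.141, -0.0, -1.522]
force: [-1.4, -0.1, -1.0]
width: 0.0096
```

>>> send_rows(motion=[{"offset": [0, 0, 0.05], "turn": 0}, {"offset": [0, 0, 0.1], "turn": 0}, {"offset": [0, 0, 0.1], "turn": 0}])

```text
t: 13.8
eef_pos: [0.6537, 0.0143, 0.3986]
ee_rot: [3.141, -0.0, -1.523]
force: [-0.9, 0.4, -0.2]
width: 0.01
```

>>> send_rows(motion=[{"offset": [0, 0, 0.05], "turn": 0}, {"offset": [0, 0, 0.1], "turn": 0}, {"offset": [0, 0, 0.1], "turn": 0}])

```text
t: 14.1
eef_pos: [0.6537, 0.0143, 0.3976]
ee_rot: [3.141, 0.0, -1.522]
force: [-0.1, 0.8, -0.4]
width: 0.0099
```

>>> send_rows(motion=[{"offset": [0, 0, 0.05], "turn": 0}, {"offset": [0, 0, 0.1], "turn": 0}, {"offset": [0, 0, 0.1], "turn": 0}])

```text
t: 14.4
eef_pos: [0.6537, 0.0143, 0.3967]
ee_rot: [3.142, 0.0, -1.522]
force: [-1.6, 1.4, 0.5]
width: 0.0097
```

>>> send_rows(motion=[{"offset": [0, 0, 0.05], "turn": 0}, {"offset": [0, 0, 0.1], "turn": 0}, {"offset": [0, 0, 0.1], "turn": 0}])

```text
t: 14.7
eef_pos: [0.6537, 0.0144, 0.3957]
ee_rot: [-3.142, 0.0, -1.522]
force: [-2.0, 2.6, 1.9]
width: 0.0098
```

```bash
python3 - <<'E'
from h import *
a=cam('scene')
f=a['frame'][175:225,160:227]
f=cv2.convertScaleAbs(f,alpha=1.7,beta=-110)
cv2.imwrite('pics/c6.png',cv2.resize(f,(800,600),interpolation=cv2.INTER_CUBIC))
for i in range(3):
  print(get_state()['force'].round(2),get_state()['moment'].round(3))
E
```

```text
[-1.91  1.39  1.27] [0.558 0.772 0.005]
[-1.91  1.39  1.27] [0.558 0.772 0.005]
[-1.91  1.39  1.27] [0.558 0.772 0.005]
```

View pics/c6.png

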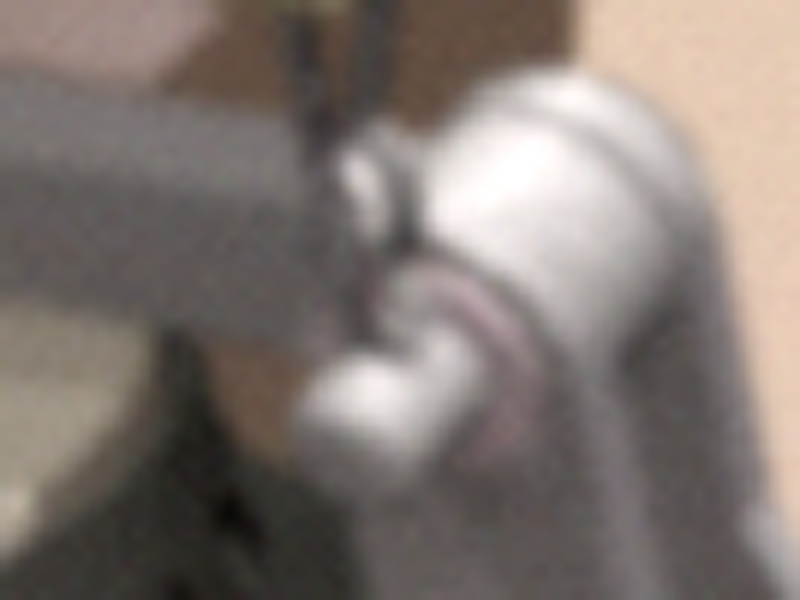

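The tip is in the hole's mouth. It has passed the surface, and the side force of +y matches a hole tilted towards -y. Now I'll move across over the axis to turn the pin upright, easing x by 0.5 mm.

>>> send_rows(motion=[{"offset": [-0.05, 0.02, 0], "turn": 0}, {"offset": [-0.1, 0.04, 0], "turn": 0}, {"offset": [-0.15, 0.05, 0], "turn": 0}, {"offset": [-0.2, 0.05, 0], "turn": 0}, {"offset": [-0.2, 0.05, 0], "turn": 0}])

```text
t: 15.25
eef_pos: [0.6532, 0.016, 0.3957]
ee_rot: [-3.142, -0.001, -1.523]
force: [-1.0, -1.6, 0.9]
width: 0.0096
```

>>> send_rows(motion=[{"offset": [-0.05, 0, 0], "turn": 0}, {"offset": [-0.1, 0, 0], "turn": 0}, {"offset": [-0.15, 0, 0], "turn": 0}, {"offset": [-0.18, 0, 0], "turn": 0}, {"offset": [-0.18, 0, 0], "turn": 0}])

```text
t: 15.75
eef_pos: [0.653, 0.0181, 0.3956]
ee_rot: [3.141, -0.0, -1.522]
force: [-0.2, -4.1, 0.8]
width: 0.0097
```

>>> send_rows(motion=[{"offset": [0.01, 0, 0.07], "turn": 0}, {"offset": [0.01, 0, 0.14], "turn": 0}, {"offset": [0.01, 0, 0.2], "turn": 0}, {"offset": [0.01, 0, 0.2], "turn": 0}])

```text
t: 16.15
eef_pos: [0.653, 0.0181, 0.3936]
ee_rot: [3.141, 0.0, -1.522]
force: [-1.9, -4.2, 0.6]
width: 0.0098
```

>>> send_rows(motion=[{"offset": [0.01, 0, 0.07], "turn": 0}, {"offset": [0.01, 0, 0.14], "turn": 0}, {"offset": [0.02, 0, 0.2], "turn": 0}, {"offset": [0.02, 0, 0.2], "turn": 0}])

```text
t: 16.55
eef_pos: [0.653, 0.018, 0.3915]
ee_rot: [3.142, 0.0, -1.522]
force: [-1.5, -1.3, 2.5]
width: 0.0097
```

>>> send_rows(motion=[{"offset": [0.01, 0, 0.07], "turn": 0}, {"offset": [0.01, 0, 0.14], "turn": 0}, {"offset": [0.02, 0, 0.2], "turn": 0}, {"offset": [0.02, 0, 0.2], "turn": 0}])

```text
t: 16.95
eef_pos: [0.653, 0.0178, 0.3894]
ee_rot: [3.142, 0.0, -1.522]
force: [-1.5, 0.8, 1.3]
width: 0.0094
```

>>> send_rows(motion=[{"offset": [0.01, 0.03, 0.1], "turn": 0}, {"offset": [0.02, 0.03, 0.2], "turn": 0}, {"offset": [0.02, 0.03, 0.3], "turn": 0}, {"offset": [0.03, 0.03, 0.4], "turn": 0}, {"offset": [0.03, 0.03, 0.4], "turn": 0}])

```text
t: 17.45
eef_pos: [0.6528, 0.0175, 0.3853]
ee_rot: [3.141, 0.0, -1.522]
force: [-0.5, 2.5, -0.4]
width: 0.0099
```

>>> send_rows(motion=[{"offset": [0.01, 0, 0.1], "turn": 0}, {"offset": [0.02, 0, 0.2], "turn": 0}, {"offset": [0.02, 0, 0.3], "turn": 0}, {"offset": [0.03, 0, 0.4], "turn": 0}, {"offset": [0.03, 0, 0.4], "turn": 0}])

```text
t: 17.95
eef_pos: [0.6528, 0.017, 0.3814]
ee_rot: [3.141, 0.0, -1.523]
force: [-0.2, 2.2, -0.4]
width: 0.0099
```

>>> send_rows(motion=[{"offset": [-0.04, 0, 0.1], "turn": 0}, {"offset": [-0.03, 0, 0.2], "turn": 0}, {"offset": [-0.03, 0, 0.3], "turn": 0}, {"offset": [-0.02, 0, 0.4], "turn": 0}, {"offset": [-0.02, 0, 0.4], "turn": 0}])

```text
t: 18.45
eef_pos: [0.6528, 0.0172, 0.3778]
ee_rot: [-3.141, 0.0, -1.522]
force: [-1.1, 2.7, 1.6]
width: 0.0096
```

>>> send_rows(motion=[{"offset": [0.01, 0, 0.1], "turn": 0}, {"offset": [0.01, 0, 0.2], "turn": 0}, {"offset": [0.02, 0, 0.3], "turn": 0}, {"offset": [0.02, 0, 0.4], "turn": 0}, {"offset": [0.02, 0, 0.4], "turn": 0}])

```text
t: 18.95
eef_pos: [0.6528, 0.017, 0.3732]
ee_rot: [3.141, 0.0, -1.522]
force: [-0.1, 1.5, 0.4]
width: 0.0096
```

>>> send_rows(motion=[{"offset": [0.01, 0, 0.1], "turn": 0}, {"offset": [0.01, 0, 0.2], "turn": 0}, {"offset": [0.02, 0, 0.3], "turn": 0}, {"offset": [0.02, 0, 0.3], "turn": 0}])

```text
t: 19.35
eef_pos: [0.6527, 0.0168, 0.3704]
ee_rot: [3.141, 0.0, -1.523]
force: [-0.5, 3.6, 0.5]
width: 0.0098
```

>>> send_rows(motion=[{"offset": [0.01, 0, 0.1], "turn": 0}, {"offset": [0.01, 0, 0.2], "turn": 0}, {"offset": [0.02, 0, 0.3], "turn": 0}, {"offset": [0.02, 0, 0.3], "turn": 0}])

```text
t: 19.75
eef_pos: [0.6527, 0.0166, 0.367]
ee_rot: [3.141, 0.0, -1.523]
force: [0.6, 4.1, -2.4]
width: 0.0095
```

>>> send_rows(motion=[{"offset": [0.01, 0, 0.1], "turn": 0}, {"offset": [0.01, 0, 0.2], "turn": 0}, {"offset": [0.01, 0, 0.2], "turn": 0}])

```text
t: 20.05
eef_pos: [0.6527, 0.0165, 0.3651]
ee_rot: [3.141, 0.0, -1.523]
force: [-0.7, 3.9, -3.3]
width: 0.0098
```

Fz has gone negative: the clip is pulling itself in past the crest. Following it down in small steps and easing +y.

>>> send_rows(motion=[{"offset": [-0.03, 0, 0.1], "turn": 0}, {"offset": [-0.05, 0, 0.2], "turn": 0}, {"offset": [-0.05, 0, 0.2], "turn": 0}])

```text
t: 20.35
eef_pos: [0.6527, 0.0169, 0.3635]
ee_rot: [3.141, -0.0, -1.523]
force: [0.3, 3.2, -2.2]
width: 0.0101
```

>>> send_rows(motion=[{"offset": [0, 0, 0.1], "turn": 0}, {"offset": [0, 0, 0.2], "turn": 0}, {"offset": [0, 0, 0.2], "turn": 0}])

```text
t: 20.65
eef_pos: [0.6526, 0.0168, 0.3611]
ee_rot: [3.141, -0.0, -1.523]
force: [-0.2, 1.4, -4.6]
width: 0.0096
```

>>> send_rows(motion=[{"offset": [0, 0, 0.1], "turn": 0}, {"offset": [0, 0, 0.1], "turn": 0}, {"offset": [0, 0, 0.1], "turn": 0}])

```text
t: 20.95
eef_pos: [0.6527, 0.0169, 0.3604]
ee_rot: [3.141, -0.0, -1.523]
force: [-0.2, 1.4, -4.7]
width: 0.0097
```

>>> send_rows(motion=[{"offset": [0, 0, 0.1], "turn": 0}, {"offset": [0, 0, 0.1], "turn": 0}])

```text
t: 21.15
eef_pos: [0.6527, 0.0168, 0.3595]
ee_rot: [3.141, -0.0, -1.523]
force: [0.2, 0.6, -4.5]
width: 0.0095
```

>>> send_rows(motion=[{"offset": [0, 0, 0.1], "turn": 0}, {"offset": [0, 0, 0.1], "turn": 0}])

```text
t: 21.35
eef_pos: [0.6528, 0.0169, 0.3586]
ee_rot: [3.141, -0.0, -1.522]
force: [-0.7, 0.3, -2.5]
width: 0.0096
```

>>> send_rows(motion=[{"offset": [0, 0, 0.1], "turn": 0}, {"offset": [0, 0, 0.1], "turn": 0}])

```text
t: 21.55
eef_pos: [0.6528, 0.0168, 0.3578]
ee_rot: [-3.141, -0.0, -1.522]
force: [0.0, 0.0, -2.4]
width: 0.01
```

>>> send_rows(motion=[{"offset": [0, 0, 0.1], "turn": 0}, {"offset": [0, 0, 0.1], "turn": 0}])

```text
t: 21.75
eef_pos: [0.6529, 0.0168, 0.3569]
ee_rot: [-3.141, -0.0, -1.522]
force: [0.2, -0.2, -0.7]
width: 0.0098
```

>>> send_rows(motion=[{"offset": [0, 0, 0.05], "turn": 0}, {"offset": [0, 0, 0.05], "turn": 0}])

```text
t: 21.95
eef_pos: [0.6528, 0.0169, 0.3562]
ee_rot: [-3.141, -0.0, -1.522]
force: [-0.7, -0.3, -0.1]
width: 0.0097
```

```bash
python3 - <<'E'
from h import *
a=cam('scene')
s=get_state();print(s['force'].round(2),s['eef_pos'].round(4))
f=a['frame'][165:225,160:240]
f=cv2.convertScaleAbs(f,alpha=1.7,beta=-110)
cv2.imwrite('pics/c7.png',cv2.resize(f,(800,600),interpolation=cv2.INTER_CUBIC))
E
```

```text
[-0.6  -0.52 -1.41] [0.6528 0.0169 0.3563]
```

View pics/c7.png

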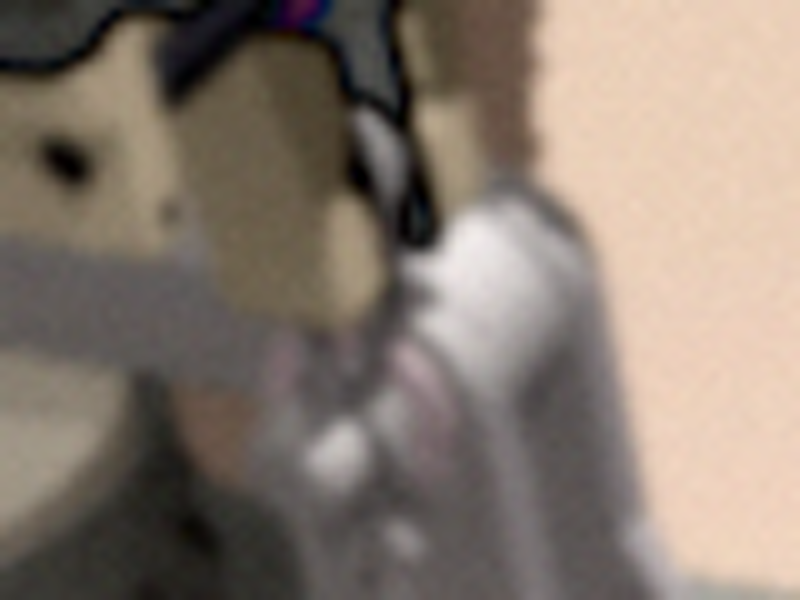

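The bent leg now passes round the pin at crop (375,460), with its end below at (400,540). Forces are back near zero at TCP z 0.356, the predicted home height. Releasing and rising.

>>> send_rows(motion=[{"offset": [0, 0, 0], "turn": 0}, {"offset": [0, 0, 0], "turn": 0}, {"offset": [0, 0, 0], "turn": 0}, {"offset": [0, 0, 0], "turn": 0}, {"offset": [0, 0, -1], "turn": 0}, {"offset": [0, 0, -4], "turn": 0}, {"offset": [0, 0, -8], "turn": 0}, {"offset": [0, 0, -10], "turn": 0}], hand=0)

```text
t: 22.8
eef_pos: [0.6531, 0.0168, 0.4609]
ee_rot: [-3.137, -0.0, -1.522]
force: [1.3, 0.1, 0.3]
width: 0.044
```

>>> send_rows(motion=[{"offset": [-5, 4, 0], "turn": 0}, {"offset": [-10, 8, 0], "turn": 0}, {"offset": [-15, 10, 0], "turn": 0}, {"offset": [-18, 10, 0], "turn": 0}, {"offset": [-18, 10, 0], "turn": 0}, {"offset": [-18, 10, 0], "turn": 0}])

```text
t: 23.4
eef_pos: [0.5435, 0.1936, 0.4571]
ee_rot: [-3.141, 0.001, -1.519]
force: [0.2, -0.1, 0.4]
width: 0.0439
```

```bash
python3 - <<'E'
from h import *
a=cam('scene');b=cam('top')
s=get_state();print(s['t'],s['force'].round(2),s['eef_pos'].round(4),s['width'])
g=lambda d,u,v:cv2.resize(cv2.convertScaleAbs(d['frame'][v:v+60,u:u+40],alpha=1.5,beta=-80),(400,600),interpolation=cv2.INTER_CUBIC)
cv2.imwrite('pics/c8.png',np.hstack([g(a,170,170),g(b,390,105)]))
# pin-head face and eye height
print('head',[world(b,u,v)[0].round(4) for v in(162,163) for u in(408,409)])
C=np.array([world(b,u,v) for v in range(105,150) for u in range(390,425)])
q=C[C[:,2]>.175];print('eye top cam',q.mean(0).round(4),q.max(0).round(4),q.min(0).round(4),len(q))
C=np.array([world(a,u,v) for v in range(165,215) for u in range(170,210)])
q=C[(C[:,2]>.172)&(C[:,0]>.63)];print('eye scene',q.mean(0).round(4),q.max(0).round(4),q.min(0).round(4),len(q))
E
```

```text
23.5 [-0.59 -1.31 -0.04] [0.5443 0.1918 0.4567] 0.043980048970264266
head [np.float64(0.5932), np.float64(0.5931), np.float64(0.593), np.float64(0.5929)]
eye top cam [0.6442 0.0275 0.2299] [0.6594 0.1734 0.8715] [0.4634 0.0078 0.176 ] 107
eye scene [0.6746 0.0361 0.2079] [1.0774 0.385  0.5362] [0.65   0.0059 0.1721] 207
```

View pics/c8.png

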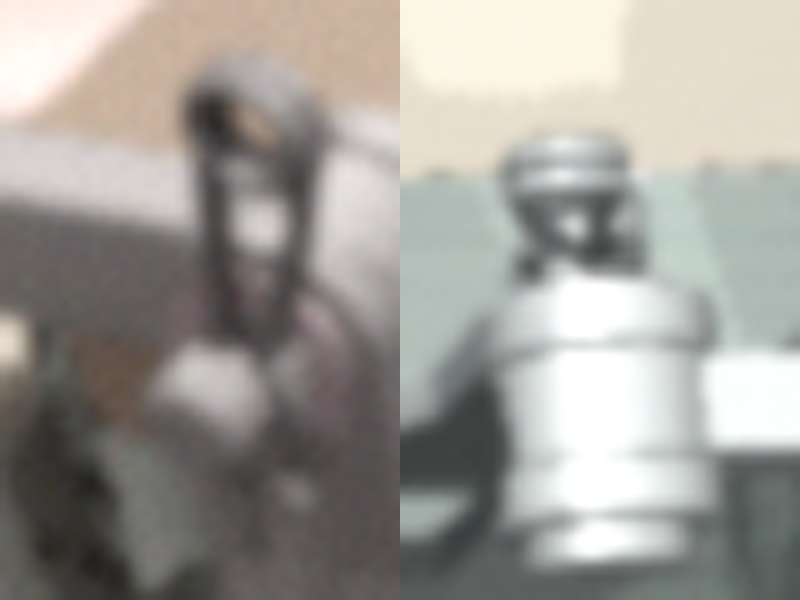

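```bash
python3 - <<'E'
from h import *
for n,(u0,u1,v0,v1) in {'scene':(170,210,165,215),'top':(395,425,105,140)}.items():
    d=load(n); C=np.array([world(d,u,v) for v in range(v0,v1) for u in range(u0,u1) if d['range_z'][v,u]>0])
    q=C[(C[:,2]>.186)&(C[:,2]<.24)&(C[:,0]>.63)&(C[:,0]<.69)]
    print(n,len(q),q.mean(0).round(4),np.percentile(q,[3,97],axis=0).round(4).tolist())
E
```

```text
scene 157 [0.6563 0.0211 0.1967] [[0.651, 0.01, 0.187], [0.66, 0.0305, 0.2059]]
top 97 [0.6532 0.0204 0.1993] [[0.6491, 0.0099, 0.1875], [0.659, 0.0302, 0.2054]]
```

Eye top at z ≈ 0.206 against 0.207 expected with the clip home and the robot clear. Handing in.

```bash
python3 -c "
from station import *
print(job_done())"
```

```text
the job is handed in; nothing more can be done
None
```

I pushed the pin home and snapped the larger R-clip round it. Then I let go, moved the arm clear and handed the job in at about 23.5 s of the 67 s. No verdict was reported.

- **Pin:** I felt the hard stop, where the push force rose from about 4 N to 15 N. The top camera put the head face at x = 0.593 both when the pin was home and after the clip went on.
- **Insertion:** the hole was tilted to the -y side. I caught the leg's tip in its mouth, turned the pin by moving across, and pushed the leg down along the clip's lean. Readings stayed under about 5 N. The clip then pulled itself in, and the force fell to about zero at the predicted home height.
- **Last checks:** the eye's top was at about 0.206 m, against about 0.207 m expected for home. The last pictures show the bent leg round the pin. The clip leans about 9° across the pin (4° when I gripped it), which I allowed for.
- **Disagreement:** my contact estimate of the hole's x position (0.6515 m) was about 3 mm short of the cameras (about 0.6545 m). I went close to the camera value, and the leg sat freely at about 0.653 m.
- **Not checked:** I made no separate measurement of the bent leg's spring-back angle. I also did not look again at the small clip, glassware or bottle, but the arm went near only the small clip's rack and showed no contact force there.

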